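Weigh the panel down with the weight from the offcut crate

TASK

Slide the brown panel along the bench, without lifting it, until it lies flush against the dark fence and centred between the two green tape marks. Then take the blue weight out of the offcut crate, from under the plywood scrap that lies across it, and set it down gently, flat on the middle of the panel. All the offcuts must stay in the crate, and leave the hammer alone.

Things in the scene. Friction and masses are not known exactly. Their poses are not given: they have to be found in the camera images.
- bay (a point): Centre of the marked bay, on the bench (z = 0). x points square to the fence, y along it. The fence is a fixed dark wood strip, 24 mm high, 28 thick; its face is at x = +70 mm, from y = -100 to +240 mm. Two green tape strips along x have inner edges at y = -72 and +72 mm. The panel belongs with its centre at x = y = 0 here, its x along this x. The fence may stand left or right of the crate.
- panel_center (a point): Centre (half-way up) of the panel: mid-brown wood, 140 mm along its x, 120 along its y, 22 thick, about 0.3 kg, loose, flat on the bench. Its x goes roughly with the bay's x; it starts 15 to 35 mm short of the fence and 100 to 140 mm from the bay towards the bay's +y, a little askew. It slides when its edges are pushed (1 to 3 N).
- crate_floor (a point): Centre of the inner floor (10 mm above the bench) of a fixed open grey plastic crate: outside 320 mm along its x, 280 along its y, 56 high, walls and floor 10 thick. In it three bars, each 36 mm high, lie side by side roughly along the crate's x, in any order, about 80 mm apart along y, with the plywood scrap across their tops.
- weight_center (a point): Centre of the weight: blue-painted steel bar with bare steel ends, 120 mm along its x, 36 mm wide (y), 36 mm high, 0.5 to 0.8 kg, loose on the crate floor. It shows on both sides of the plywood scrap, which covers its middle.
- scrap_center (a point): Centre (half-way up) of the plywood scrap: flat strip 55 mm along its x, 180 along its y, 12 thick, 0.09 kg, lying loose across the tops of the three bars, its length roughly along the crate's y. It slides along the bars when pushed on its long edge; moved to about 95 mm from the crate's middle along crate x, it is clear of the weight and still in the crate.
- batten_center (a point): Centre of an offcut: pale pine batten 230 x 36 x 36 mm (length along its x), 0.15 kg, loose in the crate. Stays in the crate.
- alu_center (a point): Centre of an offcut: square aluminium tube 210 x 36 x 36 mm (length along its x) with black ends, 0.22 kg, loose in the crate. Stays in the crate.
- hammer_mid (a point): A hammer lying on the far part of the bench, 280 mm long; point on its underside's middle, 12 mm up. Not to be disturbed.
Not all that is in view belongs to the job. Of the things that look like the part that bears scrap_center, the smallest one is meant. Of the things that look like the part that bears weight_center, the smaller one is meant.

How it is judged (in metres and radians):
On the way, in this order (a step that is already met when the one before it is completed fails the run):
1. the panel lies flush against the fence, between the tape marks (x of panel_center in the frame of bay between -0.005 and 0.005 m and y of panel_center in the frame of bay between -0.01 and 0.01 m and angle between the x axis of panel_center and the x axis of bay, either way round below 0.06 rad and height (world z) of panel_center below 0.016 m), for 0.2 s.
2. the weight is lifted clear of the crate (height (world z) of weight_center above 0.085 m), for 0.1 s.
At the end, for the whole second after the job is handed in: The panel lies flat within 5 mm of flush with the fence, within 10 mm of the middle of the marks, square to 0.06 rad; the weight rests on it, within 25 mm of its centre, flat (height within 5 mm) and at rest; batten, tube and scrap are inside the crate (all of step 1 and horizontal distance between weight_center and panel_center below 0.025 m and height (world z) of weight_center between 0.035 and 0.045 m and linear speed of each of weight, panel below 0.02 m/s and x of batten_center in the frame of crate_floor between -0.15 and 0.15 m and y of batten_center in the frame of crate_floor between -0.13 and 0.13 m and height (world z) of each of batten_center, alu_center, scrap_center below 0.085 m and x of alu_center in the frame of crate_floor between -0.15 and 0.15 m and y of alu_center in the frame of crate_floor between -0.13 and 0.13 m and x of scrap_center in the frame of crate_floor between -0.15 and 0.15 m and y of scrap_center in the frame of crate_floor between -0.13 and 0.13 m); the robot touches nothing.
It fails at once if the panel is lifted or tipped (its centre 8 mm up, or tilted 0.12 rad) (height (world z) of panel_center above 0.019 m or angle between panel_center's own z axis and vertical above 0.12 rad).
It fails at once if the weight is dropped or slammed onto the panel (it arrives faster than 0.4 m/s, as from a fall of 8 mm) (horizontal distance between weight_center and panel_center below 0.08 m and height (world z) of weight_center below 0.055 m and linear speed of weight above 0.4 m/s).
It fails at once if the hammer is moved by more than 20 mm (distance of hammer_mid from where it was at the start of the episode above 0.02 m).
It also fails if it takes over 72 s, if anything falls off the work surface, if the arm or the gripper's body presses on something with over 40 N, if the wrist force passes 120 N, or if a joint passes its speed limit or range.

ROBOT

A 6-joint arm with a two-finger parallel gripper is mounted at the origin on the work surface. World frame = base frame: x ahead of the robot, y to its left, z up, the work surface at z = 0. Lengths are in mm, angles in rad, forces in N, time in s.
With the tool pointing down it reaches from about 350 to 875 mm from the base axis. Payload 4.2 kg.
Tool frame: the origin (TCP) lies between the finger pads; the fingertips stand 17 mm ahead of it and the grasp point (between the pads) lies 2 mm behind it (nose_length is the distance from the TCP to the fingertips, in mm); z points along the fingers, y is the direction in which the jaws open and shut (so a half turn about z gives the same grasp; the last joint's range is limited). The gripper opens to 85 mm and grips with 20 to 120 N. Pads are 22 mm wide; open, the fingers measure 114 mm over their backs; the gripper's body (76 mm by 85 mm) begins 54 mm behind the grasp point. The pads swing forward as they close: fully open they stand 13 mm farther back than shut.
Start: joints at [-1.009, 0.385, 0.008, 0, -1.194, -0.259], TCP at [186.387, -596.539, 248.312] pointing down, gripper open.
Joint ranges: [-3.14, 3.14], [-1.21, 2.06], [-1.07, 1.41], [-3.16, 2.05], [-2.99, -0.16], [-3.1, 3.1]. Speed limits (rad/s): [2.79, 2.79, 3.14, 3.14, 3.14, 3.14].

INTERFACE

Orientations are given as a unit quaternion [x, y, z, w].
In Python, from bench import * gives the robot as it stands.
- The arm moves only by the tool jog_arm, never from a script. Its argument "increments" is a list of rows, each a list of 4 numbers: the shift along the tool's x, y, z in m, then the turn about the tool's z in degrees. A call has 1 to 10 rows; each row is the pose to reach, as a shift and turn from the pose measured when the call began, along the tool's axes at that moment; what a row does not reach only later rows make up. A row lasts 1/8 s, in which the tool goes at most 62.5 mm and 10.7 degrees, less where a joint would pass 70% of its speed; a pose out of reach is approached as far as the arm can. A call with a gripper value outside its range is refused whole. "hand" is the gripper's target within -1 to 1 (fully open at 1, half-way at 0, shut at -1), set as the call begins (left out, the last holds). The fingers move at their own pace and stop on an object; the grip force is fixed at half the most. Time passes only in rows, so rows that repeat a pose let the fingers close. It gives the time, the measured TCP pose, the force and the opening at its end, in the units of the state.
- read_state(): the state, without advancing time (a new reading comes with each control period).
- get_image(name): name is "scene" or "top" or "wrist"; returns the picture (480x640x3 uint8, red, green, blue); there is no depth.
- calibration(name): a dict with "fx", "fy", "cx", "cy" (pixels), "position" and "rotation" of the camera in the world; the wrist camera has in their place "hand_eye" (4x4, takes a point from camera to tool coordinates, whose origin is the TCP and whose axes are the flange's). Camera axes: x right, y up, looking along -z (the intrinsics and any distortion apply to the point x, -y, -z); pixel columns grow to the right and rows downward; lengths in mm; the calibration is good to about 2 mm. A picture is of the moment at which its call begins: read the wrist's pose just before it. calibration takes no time and is no camera call.
- job_done(): hands the job in, once; it reports no verdict.
The state is a dict: "clock": time; "joints": joint angles; "joint_vel": joint speeds; "joint_efforts": joint torques, N m; "position": TCP position; "ee_rot": TCP orientation; "contact_force": force on the tool from outside, world axes, zero at the start; "wrist_torque": the same for the moment, N m; "gripper_width": finger opening in mm.
Only numpy, scipy, OpenCV 4.12 (cv2) and the standard library are available. Lean on these libraries where they do the work, as an engineer would, in place of code of your own. Each camera call takes 0.05 s, during which the arm holds its last target.

## Working session

There is one attempt and no reset: what is moved stays moved. The work goes in short steps, Python scripts to look and compute and a tool call to move; the robot and the scene stay as the last step left them, time stands still between calls to the robot, and variables do not carry over. Pictures are saved under pics/ and viewed, and the job is handed in when it is done.

Besides the shell and the picture viewer there is one more tool, called after "Emit:" in YAML: its name, and indented under it one key for each argument. jog_arm: Moves the arm, as the interface text tells. Its arguments: {"type":"object","properties":{"increments":{"type":"array"},"hand":{"type":"number"}},"required":["increments"]}

```bash
mkdir -p pics; ls; python3 - <<'E'
from bench import *
import cv2
s=read_state();print(s)
for n in("scene","top","wrist"):
    c=calibration(n);print(n,c)
    cv2.imwrite(f"pics/{n}0.png",get_image(n)[:,:,::-1])
E
```

```text
pics
{'clock': 0.0, 'joints': array([-1.00941797e+00,  3.85559916e-01,  6.63108324e-03, -5.06174479e-04,
       -1.19403339e+00, -2.58621227e-01]), 'joint_vel': array([-0.00074774,  0.00135701,  0.00023308, -0.00095583, -0.00162648,
       -0.00211615]), 'joint_efforts': array([ 4.07535827e-04, -3.92290843e+01,  1.88398433e+01,  4.18594748e+00,
       -4.65996709e-03, -4.87036459e-06]), 'position': array([ 186.21235159, -596.03390427,  247.22052874]), 'ee_rot': array([-1.50708679e-01,  9.88577597e-01,  1.08696020e-03, -2.15933826e-04]), 'contact_force': array([-0.04211905, -0.29198046, -0.35665143]), 'wrist_torque': array([ 0.02409143,  0.03541714, -0.00225921]), 'gripper_width': 85.26709579657775}
scene {'fx': 488.17274897711525, 'fy': 488.17274897711525, 'cx': 318.1244235652354, 'cy': 239.636461159825, 'position': array([1161.83348547, -649.49998863,  673.78636396]), 'rotation': array([0.45737851, 0.17692325, 0.30490156, 0.81641785])}
top {'fx': 622.8760794860289, 'fy': 622.8760794860289, 'cx': 311.3508332818912, 'cy': 247.20581706635173, 'position': array([ 263.03479823,   71.33736962, 1610.40790466]), 'rotation': array([ 0.05462414, -0.04949739, -0.70302239,  0.70733707])}
wrist {'fx': 358.96138883294714, 'fy': 358.96138883294714, 'cx': 320.3729249982315, 'cy': 236.76999129377998, 'hand_eye': array([[ 1.07995044e-05,  9.55126159e-01,  2.96199291e-01,
         7.44518225e+01],
       [ 9.99999883e-01, -1.53439188e-04,  4.58320742e-04,
        -8.94972758e-01],
       [ 4.83202709e-04,  2.96199251e-01, -9.55126049e-01,
        -1.25263481e+02],
       [ 0.00000000e+00,  0.00000000e+00,  0.00000000e+00,
         1.00000000e+00]])}
```

View pics/scene0.png

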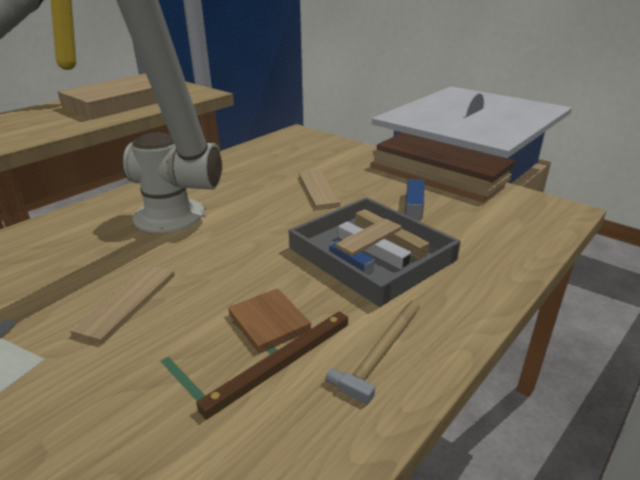

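View pics/top0.png

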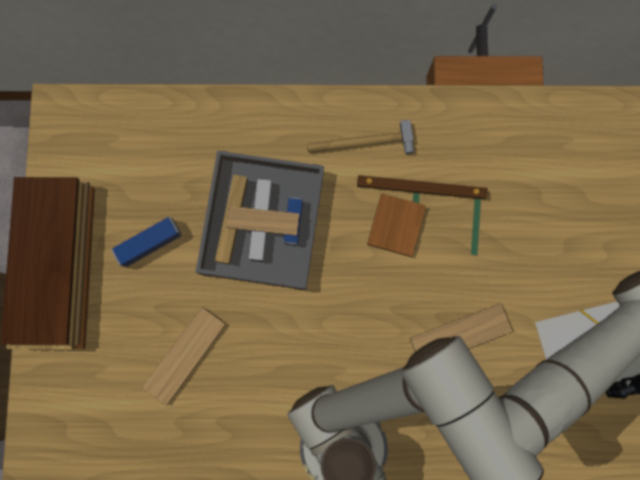

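View pics/wrist0.png

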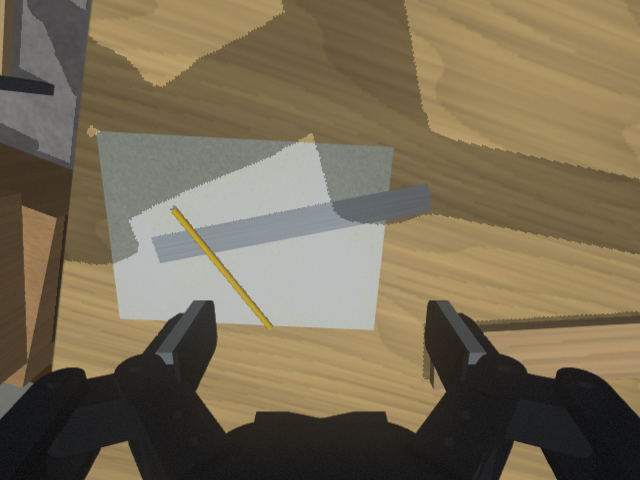

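The scene view shows the panel (~270,318), fence (205,405)-(345,320), crate (~375,245) with the partly covered weight. The top view shows the fence (358,181)-(487,193), panel (398,224), tapes at columns 416 and 477, weight (293,222), and scrap (262,221). A second, larger blue block (147,242) lies outside the crate and is a decoy.

```bash
cat > h.py <<'E'
from bench import *
import numpy as np, cv2
from scipy.spatial.transform import Rotation as R
def cam(n,state=None):
    c=calibration(n)
    if n=="wrist":
        T=np.eye(4);T[:3,:3]=R.from_quat(state["ee_rot"]).as_matrix();T[:3,3]=state["position"]
        M=T@c["hand_eye"];return c,M[:3,:3],M[:3,3]
    return c,R.from_quat(c["rotation"]).as_matrix(),np.array(c["position"])
def ray(cm,uv,z):
    c,Rm,p=cm
    uv=np.atleast_2d(np.asarray(uv,float))
    d=np.c_[(uv[:,0]-c["cx"])/c["fx"],-(uv[:,1]-c["cy"])/c["fy"],-np.ones(len(uv))]@Rm.T
    return p+d*((z-p[2])/d[:,2])[:,None]
def proj(cm,P):
    c,Rm,p=cm
    q=(np.atleast_2d(P)-p)@Rm
    return np.c_[c["cx"]+c["fx"]*q[:,0]/-q[:,2],c["cy"]-c["fy"]*q[:,1]/-q[:,2]]
def big(m,k=1):
    cs,_=cv2.findContours(m.astype(np.uint8),cv2.RETR_EXTERNAL,cv2.CHAIN_APPROX_NONE)
    return sorted(cs,key=cv2.contourArea,reverse=True)[:k]
def rect(cm,cnt,z):
    P=ray(cm,cnt.reshape(-1,2),z)[:,:2].astype(np.float32)
    (c,wh,a)=cv2.minAreaRect(P);b=cv2.boxPoints((c,wh,a))
    e0,e1=b[1]-b[0],b[2]-b[1]
    if np.linalg.norm(e0)<np.linalg.norm(e1):e0,e1=e1,e0
    return np.array(c),np.linalg.norm(e0),np.linalg.norm(e1),np.degrees(np.arctan2(e0[1],e0[0]))
E
python3 - <<'E'
from h import *
im=cv2.imread("pics/top0.png");hsv=cv2.cvtColor(im,cv2.COLOR_BGR2HSV)
for n,(u,v) in dict(panel=(398,224),fence=(420,187),tape=(477,225),scrap=(262,221),bat=(233,200),alu=(260,240),blue=(292,205),crate=(290,270),blue2=(292,237),wood=(450,260)).items(): print(n,hsv[v,u])
cm=cam("top")
def m(lo,hi,x0,x1,y0,y1):
    k=cv2.inRange(hsv,np.array(lo),np.array(hi));o=np.zeros_like(k);o[y0:y1,x0:x1]=k[y0:y1,x0:x1];return o
for nm,k,z,n in [("tape",m((60,80,40),(90,255,255),400,500,180,270),0,2),("blue",m((105,120,50),(130,255,255),200,330,150,290),46,2),
  ]:
    for c in big(k,n): print(nm,cv2.contourArea(c),cv2.boundingRect(c),rect(cm,c,z))
print("robot base check",proj(cm,[[0,0,0]]))
E
python3 - <<'E'
import cv2
im=cv2.imread("pics/top0.png")[130:290,190:500]
cv2.imwrite("pics/topz.png",cv2.resize(im,(775,400),interpolation=cv2.INTER_CUBIC))
E
```

```text
panel [ 14 166 118]
fence [ 13 163  75]
tape [68 89 89]
scrap [ 17 107 145]
bat [ 19 119 137]
alu [  0   0 154]
blue [109 162 107]
crate [105   6  87]
blue2 [108 161 103]
wood [ 19 123 156]
tape 150.0 (472, 200, 7, 54) (array([ 559.8427124, -346.1373291]), np.float32(142.33139), np.float32(10.189137), np.float32(-5.54018))
tape 17.0 (414, 194, 4, 7) (array([ 637.78222656, -190.48025513]), np.float32(16.349894), np.float32(7.9200225), np.float32(-1.0461875))
blue 135.0 (288, 199, 14, 14) (array([603.78173828, 127.65037537]), np.float32(33.577675), np.float32(31.45533), np.float32(82.01874))
blue 60.0 (285, 235, 13, 7) (array([518.65881348, 135.44906616]), np.float32(30.612288), np.float32(15.4742365), np.float32(-89.68241))
robot base check [[343.62789834 446.48611908]]
```

View pics/topz.png

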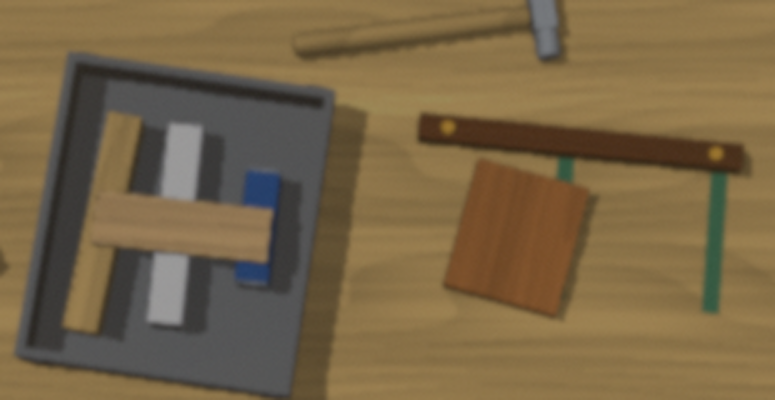

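Emit:
jog_arm:
  increments:
    - [-0.04, 0.029, -0.01, 3]
    - [-0.09, 0.066, -0.02, 6]
    - [-0.14, 0.102, -0.03, 10]
    - [-0.19, 0.138, -0.04, 14]
    - [-0.24, 0.175, -0.05, 18]
    - [-0.29, 0.211, -0.05, 20]
    - [-0.34, 0.247, -0.05, 20]
    - [-0.38, 0.276, -0.05, 20]
    - [-0.4, 0.29, -0.05, 20]
    - [-0.4, 0.29, -0.05, 20]
  hand: 1

```text
clock: 1.4
position: [482.4, -198.8, 297.4]
ee_rot: [0.022, 1.0, 0.001, -0.001]
contact_force: [0.6, 0.3, 0.9]
gripper_width: 85.5
```

```bash
python3 - <<'E'
from h import *
import json
s=read_state();print(s["clock"],s["position"],R.from_quat(s["ee_rot"]).as_matrix().round(3).tolist(),s["gripper_width"],s["joint_vel"].round(3))
im=get_image("wrist")[:,:,::-1];cv2.imwrite("pics/w1.png",im)
np.savez("w1.npz",ee_rot=s["ee_rot"],position=s["position"])
E
```

```text
1.4 [ 482.35238317 -198.83785469  297.42208704] [[-0.999, 0.044, -0.001], [0.044, 0.999, 0.002], [0.002, 0.002, -1.0]] 85.48800617569016 [-0.038 -0.011 -0.012  0.004 -0.007  0.011]
```

View pics/w1.png

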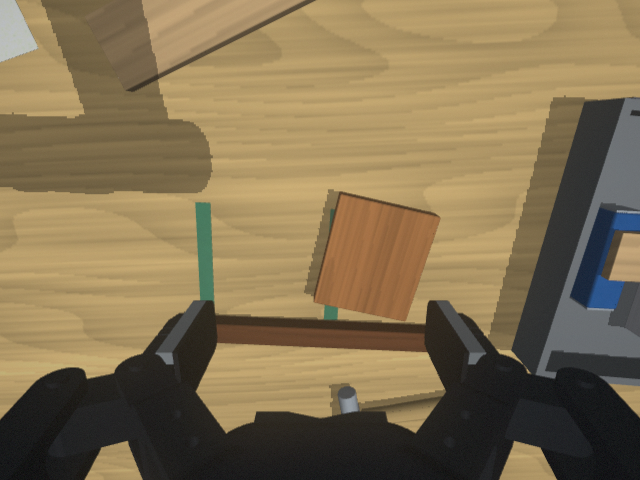

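The wrist view shows the panel's top face at about (340,192),(440,215),(406,320),(314,300). The left tape is at (197..213, 203..300), the fence face's foot runs along row ~317 from column 217 to 425, and the weight in the crate is at the right.

```bash
cat > bay.py <<'E'
from h import *
def line(P):
    vx,vy,x,y=cv2.fitLine(P.astype(np.float32),cv2.DIST_HUBER,0,.01,.01).ravel();return np.array([x,y]),np.array([vx,vy])
def panel(cm,im,x0,x1,y0,y1,z=22):
    hsv=cv2.cvtColor(im,cv2.COLOR_BGR2HSV)
    k=cv2.inRange(hsv,(8,135,90),(16,255,255));o=np.zeros_like(k);o[y0:y1,x0:x1]=k[y0:y1,x0:x1]
    o=cv2.morphologyEx(o,cv2.MORPH_OPEN,np.ones((5,5)))
    return big(o)[0]
E
python3 - <<'E'
from bay import *
im=cv2.imread("pics/w1.png");s=np.load("w1.npz");cm=cam("wrist",s)
hsv=cv2.cvtColor(im,cv2.COLOR_BGR2HSV)
for u,v in [(380,250),(380,200),(300,322),(300,340),(300,310),(206,250),(331,312),(345,193),(320,250)]:print((u,v),hsv[v,u])
c=panel(cm,im,290,460,170,312);print("panel",cv2.boundingRect(c),rect(cm,c,22))
k=cv2.inRange(hsv,(60,60,40),(90,255,255));k[:,350:]=0
for c in big(k,3):
    r=rect(cm,c,0);print("tape",cv2.boundingRect(c),r)
    for e in (np.int32(c.reshape(-1,2)),):
        P=ray(cm,e,0)[:,:2]; print(P[:,1].min(),P[:,1].max(),P[:,0].min(),P[:,0].max())
# left tape inner edge: rightmost green px per row
g=[(np.where(k[v,:260])[0].max()+.5,v) for v in range(215,290) if k[v,:260].any()]
p,d=line(ray(cm,g,0)[:,:2]);print("innerL",p,np.degrees(np.arctan2(d[1],d[0])))
g=[(np.where(k[v,:260])[0].min()-.5,v) for v in range(215,290) if k[v,:260].any()]
p,d=line(ray(cm,g,0)[:,:2]);print("outerL",p,np.degrees(np.arctan2(d[1],d[0])))
# fence foot: first dark pixel below row 305
V=hsv[:,:,2]
for u in range(225,330,20): print(u,[int(V[v,u]) for v in range(310,356,2)])
for u in range(342,425,20): print(u,[int(V[v,u]) for v in range(310,356,2)])
E
```

```text
(380, 250) [ 14 148 143]
(380, 200) [ 19 111 136]
(300, 322) [ 14 112  64]
(300, 340) [ 12 135 104]
(300, 310) [ 19 107 177]
(206, 250) [ 73 102 123]
(331, 312) [ 72  98 117]
(345, 193) [ 15 125  88]
(320, 250) [ 19 105 124]
panel (315, 195, 124, 117) (array([ 564.47149658, -138.35569763]), np.float32(138.85712), np.float32(119.0651), np.float32(-15.502216))
tape (196, 203, 18, 98) (array([ 554.10113525, -346.9704895 ]), np.float32(129.03915), np.float32(17.257269), np.float32(-5.59304))
-361.57908124676584 -332.90695892283344 489.91958057770034 618.7164133575513
tape (324, 306, 14, 14) (array([ 644.11846924, -192.70701599]), np.float32(19.322435), np.float32(16.342218), np.float32(-6.8393373))
-201.46832968662895 -183.85872790190672 633.8771400388355 653.6977027314459
tape (331, 210, 2, 8) (array([ 509.93771362, -186.65205383]), np.float32(8.680063), np.float32(1.2080381), np.float32(-1.994476))
-187.40672705591115 -185.90075675099575 505.57922226590495 514.2540180769286
innerL [ 571.5424  -340.02032] -5.6945086
outerL [ 552.4136  -355.43558] -5.4184756
225 [165, 164, 135, 63, 59, 5
[... 497 characters left out ...]
00, 104, 191, 193, 194, 184]
325 [119, 118, 118, 116, 119, 68, 61, 60, 62, 67, 107, 107, 101, 96, 102, 104, 105, 102, 97, 179, 191, 185, 182]
342 [188, 189, 184, 181, 180, 107, 62, 61, 63, 60, 93, 107, 100, 97, 98, 103, 103, 103, 97, 146, 188, 181, 191]
362 [143, 142, 180, 180, 180, 142, 78, 62, 59, 59, 77, 106, 106, 98, 102, 103, 103, 103, 99, 100, 185, 195, 197]
382 [158, 156, 155, 146, 180, 184, 126, 61, 62, 61, 63, 97, 107, 98, 96, 104, 103, 103, 102, 94, 150, 197, 197]
402 [151, 154, 152, 150, 150, 144, 145, 68, 60, 60, 62, 78, 104, 102, 95, 105, 104, 103, 100, 95, 95, 196, 197]
422 [187, 182, 186, 182, 179, 182, 187, 101, 59, 59, 60, 60, 96, 101, 97, 98, 104, 101, 98, 95, 99, 177, 197]
```

```bash
python3 - <<'E'
from bay import *
im=cv2.imread("pics/w1.png");s=np.load("w1.npz");cm=cam("wrist",s)
hsv=cv2.cvtColor(im,cv2.COLOR_BGR2HSV);V=hsv[:,:,2].astype(int)
def cross(u,v0,v1,th,up):
    for v in range(v0,v1):
        a,b=V[v,u],V[v+1,u]
        if (not up and a>=th>b) or (up and a<=th<b): return v+(th-a)/(b-a)
A=[];B=[]
for u in list(range(222,320,3))+list(range(342,424,3)):
    f=cross(u,306,334,85,False)
    if f: A.append((u,f)); g=cross(u,int(f)+3,345,80,True); 
    if f and g:B.append((u,g))
for P,z in((A,0),(B,24)):
    p,d=line(ray(cm,P,z)[:,:2]); 
    if d[1]<0:d=-d
    print(z,len(P),p,np.degrees(np.arctan2(d[1],d[0])), "x at y=-260:",p[0]+d[0]/d[1]*(-260-p[1]))
c=panel(cm,im,290,460,170,326);print("panel",cv2.boundingRect(c),rect(cm,c,22))
pf,df=p,d
# avg of two lines
ex=np.array([d[1],-d[0]])
if ex[0]<0: ex=-ex
ey=np.array([-ex[1],ex[0]])
pL=np.array([571.54,-340.02])
# right tape small visible: inner/outer edges
k=cv2.inRange(hsv,(60,60,40),(90,255,255))
g=[(np.where(k[v,310:345])[0]) for v in range(308,316)]
gi=np.array([(x.min()+310-.5,v) for x,v in zip(g,range(308,316)) if len(x)]);go=np.array([(x.max()+310.5,v) for x,v in zip(g,range(308,316)) if len(x)])
for nm,q in (("R inner",gi),("R outer",go)): print(nm,((ray(cm,q,0)[:,:2]-pL)@ey).round(1))
face=pf@ex
bay=ex*(face-70)+ey*(pL@ey+72)
print("bay",bay,np.degrees(np.arctan2(ex[1],ex[0])))
r=rect(cm,c,22);print("panel in bay",(r[0]-bay)@ex,(r[0]-bay)@ey,r[3])
np.savez("bay.npz",bay=bay,ex=ex,ey=ey)
# weight from top cam in wrist view, blue
E
```

```text
0 61 [ 652.38745 -221.94305] 84.49228 x at y=-260: 648.71783
24 61 [ 652.3646 -204.9976] 84.55221 x at y=-260: 647.1191
panel (315, 195, 124, 125) (array([ 564.51806641, -138.37945557]), np.float32(138.86826), np.float32(119.128494), np.float32(-15.566605))
R inner [145.4 145.4 145.5 145.6 145.7 145.8 145.9 144.6]
R outer [161.1 162.5 161.3 161.4 161.5 161.6 161.7 161.8]
bay [ 576.02694678 -268.1212162 ] -5.44779
panel in bay -23.77440747940285 128.0630922158317 -15.566605
```

Bay and panel measure consistently: the panel is 138.9×119 mm (140×120 expected), the tape gap is about 145 (144 expected), and the fence direction agrees at both heights. The panel is at bay (-24, +128), askew by -10°. I'll turn 93° and come down on the panel's +y side.

Emit:
jog_arm:
  increments:
    - [-0.01, 0.03, 0.01, 10]
    - [-0.03, 0.065, 0.03, 20]
    - [-0.05, 0.1, 0.05, 30]
    - [-0.065, 0.13, 0.08, 40]
    - [-0.084, 0.166, 0.11, 50]
    - [-0.084, 0.166, 0.14, 60]
    - [-0.084, 0.166, 0.17, 70]
    - [-0.084, 0.166, 0.2, 80]
    - [-0.084, 0.166, 0.225, 90]
    - [-0.084, 0.166, 0.237, 93]
  hand: 1

```text
clock: 2.7
position: [565.6, -88.8, 43.2]
ee_rot: [0.714, 0.697, 0.046, -0.04]
contact_force: [-0.2, -0.1, -0.1]
gripper_width: 85.5
```

```bash
cat > st.py <<'E'
from bay import *
b=np.load("bay.npz")
s=read_state();Rm=R.from_quat(s["ee_rot"]).as_matrix()
d=s["position"][:2]-b["bay"]
print("t",s["clock"],"pos",s["position"].round(1),"bay",(d@b["ex"]).round(1),(d@b["ey"]).round(1),"F",s["contact_force"].round(1),"w",s["gripper_width"].round(1))
f=lambda v:np.round(np.degrees(np.arctan2(v[1],v[0]))-np.degrees(np.arctan2(b["ex"][1],b["ex"][0])),1)
print("tool x,y angle in bay",f(Rm[:,0]),f(Rm[:,1]),"j",s["joints"].round(2),"tilt",Rm[:2,2].round(3))
E
python3 st.py
```

```text
Traceback (most recent call last):
  File "st.py", line 5, in <module>
    print("t",s["clock"],"pos",s["position"].round(1),"bay",(d@b["ex"]).round(1),(d@b["ey"]).round(1),"F",s["contact_force"].round(1),"w",s["gripper_width"].round(1))
                                                                                                                                          ^^^^^^^^^^^^^^^^^^^^^^^^
AttributeError: 'float' object has no attribute 'round'
```

Emit:
jog_arm:
  increments:
    - [0, 0, -0.02, 0]
    - [0, 0, -0.03, 0]
    - [0, 0, -0.03, 0]

```text
clock: 3.08
position: [565.7, -94.4, 73.8]
ee_rot: [0.714, 0.698, 0.049, -0.04]
contact_force: [-0.4, -0.5, -0.0]
gripper_width: 85.3
```

```bash
sed -i 's/s\["gripper_width"\].round(1)/round(s["gripper_width"],1)/' st.py; python3 st.py
```

```text
t 3.075 pos [565.7 -94.4  73.8] bay -26.8 171.9 F [-0.4 -0.5 -0. ] w 85.3
tool x,y angle in bay 94.2 4.1 j [ 0.05  0.49 -0.26 -0.17 -0.81 -3.1 ] tilt [0.014 0.124]
```

The turn ran joint 6 into its stop (-3.1), so the tool is left tilted by 0.12 rad. Turns about tool z cannot undo that, so I'll rise clear and go round to the other stop, where the opposite overshoot should take it out.

```bash
cat > mv.py <<'E'
import sys
from h import *
s=read_state();Rm=R.from_quat(s["ee_rot"]).as_matrix()
t=np.array([float(a) for a in sys.argv[1:4]])
print("tool shift mm",(Rm.T@(t-s["position"])).round(1),"z axis",Rm[:,2].round(3),"yaw y",np.degrees(np.arctan2(Rm[1,1],Rm[0,1])).round(1),"j",s["joints"].round(3))
E
python3 mv.py 520 -58 250
```

```text
tool shift mm [  57.1  -44.5 -170.9] z axis [ 0.014  0.124 -0.992] yaw y -1.3 j [ 0.05   0.487 -0.263 -0.172 -0.808 -3.096]
```

Emit:
jog_arm:
  increments:
    - [0.0, 0.0, -0.03, -10]
    - [0.01, -0.01, -0.06, -20]
    - [0.02, -0.02, -0.09, -30]
    - [0.035, -0.03, -0.12, -40]
    - [0.05, -0.04, -0.15, -50]
    - [0.057, -0.045, -0.17, -60]
    - [0.057, -0.045, -0.17, -70]
    - [0.057, -0.045, -0.17, -80]
    - [0.057, -0.045, -0.17, -90]
    - [0.057, -0.045, -0.17, -100]

```text
clock: 4.32
position: [519.2, -57.6, 248.8]
ee_rot: [-0.079, 0.995, 0.062, 0.012]
contact_force: [0.1, 1.1, 0.0]
gripper_width: 85.3
```

```bash
python3 mv.py 520 -58 250
```

```text
tool shift mm [-0.8 -0.4 -1.2] z axis [ 0.014  0.125 -0.992] yaw y 99.2 j [ 0.129  0.213 -0.19  -0.135 -1.141 -1.487]
```

Emit:
jog_arm:
  increments:
    - [0, 0, 0, -10.5]
    - [0, 0, 0, -21]
    - [0, 0, 0, -31.5]
    - [0, 0, 0, -42]
    - [0, 0, 0, -52.5]
    - [0, 0, 0, -63]
    - [0, 0, 0, -73.5]
    - [0, 0, 0, -84]
    - [0, 0, 0, -94.5]
    - [0, 0, 0, -105]

```text
clock: 5.58
position: [518.9, -57.2, 248.5]
ee_rot: [0.839, -0.54, -0.028, -0.056]
contact_force: [0.1, -0.2, -0.5]
gripper_width: 85.6
```

Emit:
jog_arm:
  increments:
    - [0, 0, 0, -10.5]
    - [0, 0, 0, -21]
    - [0, 0, 0, -31.5]
    - [0, 0, 0, -42]
    - [0, 0, 0, -52.5]
    - [0, 0, 0, -63]
    - [0, 0, 0, -73.5]
    - [0, 0, 0, -84]
    - [0, 0, 0, -94.5]
    - [0, 0, 0, -105]

```text
clock: 6.82
position: [518.5, -56.8, 248.2]
ee_rot: [0.938, 0.34, 0.027, -0.057]
contact_force: [-0.0, -0.2, -0.4]
gripper_width: 85.3
```

```bash
python3 mv.py 520 -58 250
```

```text
tool shift mm [ 0.6  1.7 -1.9] z axis [ 0.013  0.125 -0.992] yaw y -49.9 j [ 0.131  0.213 -0.192 -0.135 -1.14   2.191]
```

Emit:
jog_arm:
  increments:
    - [0, 0, 0, -10]
    - [0, 0, 0, -20]
    - [0, 0, 0, -30]
    - [0, 0, 0, -40]
    - [0, 0, 0, -50]
    - [0, 0, 0, -54]
    - [0, 0, 0, -57]
    - [0, 0, 0, -57]

```text
clock: 7.82
position: [515.3, -37.6, 250.9]
ee_rot: [0.672, 0.739, 0.043, -0.027]
contact_force: [0.8, -0.3, 0.5]
gripper_width: 85.4
```

```bash
python3 mv.py 520 -58 250
```

```text
tool shift mm [-20.7   2.7  -1. ] z axis [ 0.017  0.1   -0.995] yaw y 5.4 j [ 0.186  0.196 -0.217 -0.105 -1.125  3.095]
```

Emit:
jog_arm:
  increments:
    - [0, 0, 0, -5]
    - [0, 0, 0, -10]
    - [0, 0, 0, -10]
    - [0, 0, 0, -10]

```text
clock: 8.32
position: [505.8, -4.1, 253.1]
ee_rot: [0.624, 0.781, 0.03, -0.004]
contact_force: [0.1, -0.3, 0.0]
gripper_width: 85.3
```

```bash
python3 mv.py 520 -58 250
```

```text
tool shift mm [-55.7   1.8   0.7] z axis [ 0.032  0.052 -0.998] yaw y 12.7 j [ 0.289  0.163 -0.273 -0.046 -1.09   3.096]
```

```bash
python3 mv.py 440 -265 255
```

```text
tool shift mm [-239.4 -121.5  -17.6] z axis [ 0.032  0.052 -0.998] yaw y 12.7 j [ 0.289  0.163 -0.273 -0.046 -1.09   3.096]
```

Emit:
jog_arm:
  increments:
    - [-0.02, -0.01, -0.002, 8]
    - [-0.06, -0.03, -0.004, 17]
    - [-0.1, -0.05, -0.007, 26]
    - [-0.14, -0.07, -0.01, 36]
    - [-0.18, -0.09, -0.013, 45]
    - [-0.21, -0.105, -0.015, 50]
    - [-0.23, -0.115, -0.017, 51]
    - [-0.239, -0.121, -0.018, 51]
    - [-0.239, -0.121, -0.018, 51]

```text
clock: 9.45
position: [440.2, -265.0, 255.3]
ee_rot: [0.9, 0.436, 0.026, -0.017]
contact_force: [-0.1, 0.6, -0.1]
gripper_width: 85.5
```

```bash
python3 mv.py 440 -265 255
```

```text
tool shift mm [-0.1 -0.2  0.3] z axis [ 0.032  0.052 -0.998] yaw y -38.3 j [-0.26   0.19  -0.225 -0.065 -1.138  2.76 ]
```

```bash
python3 mv.py 370 -370 255
```

```text
tool shift mm [-125.6   10.    -7.4] z axis [ 0.032  0.052 -0.998] yaw y -38.3 j [-0.26   0.19  -0.225 -0.065 -1.138  2.76 ]
```

Emit:
jog_arm:
  increments:
    - [-0.03, 0.002, -0.002, 0]
    - [-0.07, 0.006, -0.004, 0]
    - [-0.11, 0.01, -0.007, -2]
    - [-0.126, 0.01, -0.007, -6]
    - [-0.126, 0.01, -0.007, -12]
    - [-0.126, 0.01, -0.007, -12]
    - [-0.126, 0.01, -0.007, -12]

```text
clock: 10.32
position: [381.3, -346.6, 255.6]
ee_rot: [0.858, 0.513, 0.012, -0.004]
contact_force: [-0.2, 1.4, -0.7]
gripper_width: 85.6
```

```bash
python3 mv.py 440 -265 255
```

```text
tool shift mm [99.6 13.   3.2] z axis [ 0.017  0.019 -1.   ] yaw y -28.3 j [-0.437  0.192 -0.235 -0.027 -1.136  3.096]
```

Emit:
jog_arm:
  increments:
    - [0, 0, 0, -4]
    - [0, 0, 0, -6]
    - [0, 0, 0, -6]

```text
clock: 10.7
position: [389.2, -326.4, 255.5]
ee_rot: [0.838, 0.545, 0.0, 0.005]
contact_force: [0.3, 0.1, 1.2]
gripper_width: 85.3
```

```bash
python3 mv.py 574 -37 150
```

```text
tool shift mm [340.   50.8 104.1] z axis [ 0.006 -0.009 -1.   ] yaw y -23.9 j [-0.374  0.174 -0.271  0.007 -1.116  3.096]
```

Emit:
jog_arm:
  increments:
    - [0.02, 0.0, 0.0, 10]
    - [0.06, 0.01, 0.01, 20]
    - [0.11, 0.015, 0.03, 30]
    - [0.16, 0.025, 0.05, 40]
    - [0.21, 0.03, 0.06, 50]
    - [0.26, 0.04, 0.08, 60]
    - [0.3, 0.045, 0.09, 70]
    - [0.33, 0.05, 0.1, 80]
    - [0.34, 0.051, 0.104, 90]
    - [0.34, 0.051, 0.104, 100]

```text
clock: 11.95
position: [574.7, -36.6, 149.2]
ee_rot: [0.956, -0.294, 0.004, 0.004]
contact_force: [-0.6, 0.1, 0.3]
gripper_width: 85.3
```

```bash
python3 mv.py 574 -37 50;python3 st.py
```

```text
tool shift mm [-1.3  0.2 99.2] z axis [ 0.005 -0.009 -1.   ] yaw y -124.2 j [ 0.223  0.389 -0.26   0.012 -0.919  0.744]
t 11.95 pos [574.7 -36.6 149.2] bay -23.3 230.3 F [-0.6  0.1  0.3] w 85.3
tool x,y angle in bay -28.8 -118.8 j [ 0.22  0.39 -0.26  0.01 -0.92  0.74] tilt [ 0.005 -0.009]
```

Emit:
jog_arm:
  increments:
    - [0, 0, 0.01, 10]
    - [0, 0, 0.03, 20]
    - [0, 0, 0.05, 30]
    - [0, 0, 0.08, 40]
    - [0, 0, 0.105, 50]
    - [0, 0, 0.115, 60]
    - [0, 0, 0.124, 61.3]
    - [0, 0, 0.129, 61.3]
    - [0, 0, 0.132, 61.3]
    - [0, 0, 0.132, 61.3]

```text
clock: 13.2
position: [575.5, -37.8, 17.4]
ee_rot: [-0.673, 0.74, -0.005, -0.001]
contact_force: [-0.3, -0.5, 0.1]
gripper_width: 85.5
```

```bash
python3 st.py
```

```text
t 13.2 pos [575.5 -37.8  17.4] bay -22.4 229.2 F [-0.3 -0.5  0.1] w 85.5
tool x,y angle in bay -90.0 180.0 j [ 0.22  0.56 -0.38  0.02 -0.62 -0.33] tilt [ 0.006 -0.009]
```

Emit:
jog_arm:
  increments:
    - [0, 0, 0.003, 0]
    - [0.005, 0, 0.005, 0]
    - [0.012, 0, 0.005, 0]
    - [0.022, 0, 0.005, 0]
    - [0.034, 0, 0.005, 0]
    - [0.046, 0, 0.005, 0]
    - [0.058, 0, 0.005, 0]
    - [0.07, 0, 0.005, 0]
    - [0.082, 0, 0.005, 0]
    - [0.094, 0, 0.005, 0]

```text
clock: 14.45
position: [566.5, -132.3, 13.2]
ee_rot: [-0.673, 0.74, -0.005, -0.001]
contact_force: [0.1, 0.9, -0.9]
gripper_width: 85.4
```

```bash
python3 st.py; python3 - <<'E'
from h import *
s=read_state();cv2.imwrite("pics/w2.png",get_image("wrist")[:,:,::-1]);np.savez("w2.npz",ee_rot=s["ee_rot"],position=s["position"])
E
```

```text
t 14.45 pos [ 566.5 -132.3   13.2] bay -22.4 134.3 F [ 0.1  0.9 -0.9] w 85.4
tool x,y angle in bay -90.0 180.0 j [ 0.05  0.58 -0.37  0.02 -0.62 -0.16] tilt [ 0.006 -0.009]
```

View pics/w2.png

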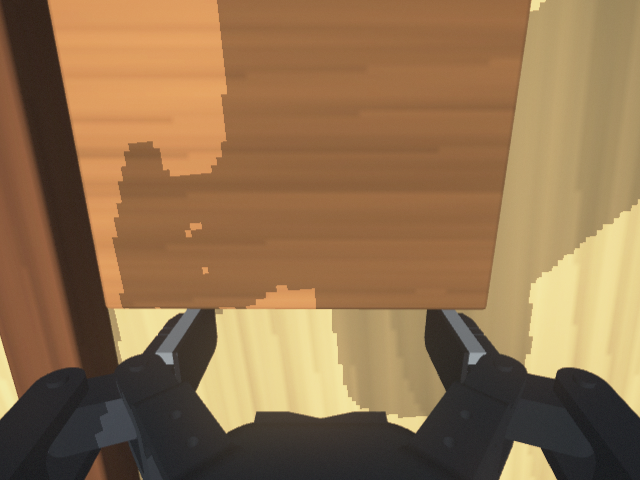

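The panel's edge (row 307) now lies square on both fingers and slides ahead of them, with the fence face at the left (columns 50–120).

```bash
python3 - <<'E'
from h import *
b=np.load("bay.npz");cm=cam("wrist",np.load("w2.npz"))
for uv in [(112,307.5),(486,308),(60,40),(525,40)]:
    p=ray(cm,uv,22)[0,:2]-b["bay"];print(uv,(p@b["ex"]).round(1),(p@b["ey"]).round(1))
E
```

```text
(112, 307.5) 54.7 121.6
(486, 308) -80.8 121.3
(60, 40) 55.4 34.4
(525, 40) -80.7 34.6
```

Emit:
jog_arm:
  increments:
    - [0.01, 0, 0.0, 0]
    - [0.02, 0, 0.0, 0]
    - [0.03, 0, 0.0, 0]
    - [0.04, 0, 0.0, 0]
    - [0.048, 0, 0, 0]
    - [0.055, 0, 0.0, 0]
    - [0.059, 0, 0.0, 0]
    - [0.061, 0, 0.0, 0]
    - [0.061, 0, 0, 0]
    - [0.05, 0, 0, 0]

```text
clock: 15.75
position: [561.6, -183.3, 13.8]
ee_rot: [-0.672, 0.741, -0.005, -0.001]
contact_force: [-0.4, -0.1, 0.5]
gripper_width: 85.4
```

```bash
python3 st.py; python3 mv.py 460 -257 60
```

```text
t 15.75 pos [ 561.6 -183.3   13.8] bay -22.5 83.1 F [-0.4 -0.1  0.5] w 85.4
tool x,y angle in bay -90.1 179.9 j [-0.04  0.59 -0.34  0.02 -0.63 -0.07] tilt [ 0.006 -0.009]
tool shift mm [ 83.7  93.6 -46.1] z axis [ 0.006 -0.009 -1.   ] yaw y 174.4 j [-0.037  0.586 -0.345  0.015 -0.634 -0.073]
```

```bash
python3 mv.py 441.6 -255.3 60
```

```text
tool shift mm [ 83.8 112.1 -46.2] z axis [ 0.006 -0.009 -1.   ] yaw y 174.4 j [-0.037  0.586 -0.345  0.015 -0.634 -0.073]
```

Emit:
jog_arm:
  increments:
    - [-0.01, 0, -0.01, 0]
    - [-0.01, 0, -0.05, 5]
    - [0.0, 0.02, -0.055, 15]
    - [0.02, 0.05, -0.055, 25]
    - [0.05, 0.08, -0.055, 35]
    - [0.07, 0.1, -0.055, 45]
    - [0.083, 0.112, -0.055, 55]
    - [0.083, 0.112, -0.055, 65]
    - [0.083, 0.112, -0.055, 75]
    - [0.083, 0.112, -0.055, 85]

```text
clock: 17.0
position: [442.2, -253.9, 69.7]
ee_rot: [0.008, 1.0, -0.005, 0.004]
contact_force: [-0.4, -0.0, 0.8]
gripper_width: 85.4
```

```bash
python3 st.py; python3 mv.py 441.6 -255.3 13; python3 - <<'E'
from h import *
s=read_state();cv2.imwrite("pics/w3.png",get_image("wrist")[:,:,::-1]);np.savez("w3.npz",ee_rot=s["ee_rot"],position=s["position"])
E
```

```text
t 17.0 pos [ 442.2 -253.9   69.7] bay -134.5 1.4 F [-0.4 -0.   0.8] w 85.4
tool x,y angle in bay 184.6 94.6 j [-0.2   0.4  -0.51  0.01 -0.66 -1.4 ] tilt [ 0.007 -0.01 ]
tool shift mm [ 1.  -0.8 56.7] z axis [ 0.007 -0.01  -1.   ] yaw y 89.1 j [-0.198  0.399 -0.508  0.013 -0.655 -1.399]
```

View pics/w3.png

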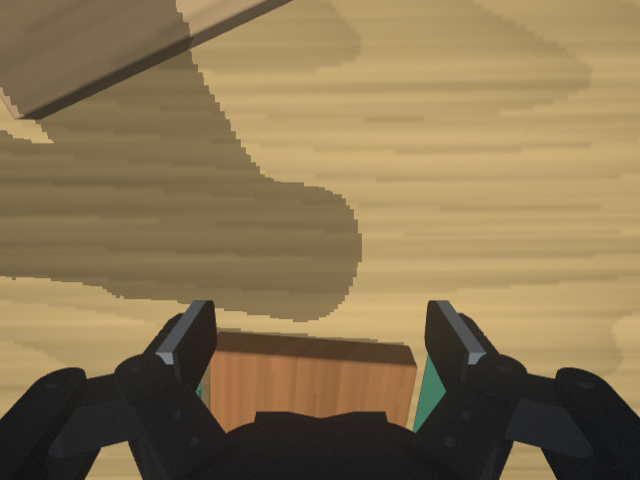

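The panel's near top edge runs from about (217,355) to (417,364) between the green tapes, so the panel is in the bay and short of the fence.

```bash
python3 - <<'E'
from h import *
b=np.load("bay.npz");cm=cam("wrist",np.load("w3.npz"))
for uv,z in [((417,364),22),((217,353.5),22),((412,345),0),((209,390),22)]:
    p=ray(cm,uv,z)[0,:2]-b["bay"];print(uv,(p@b["ex"]).round(1),(p@b["ey"]).round(1))
E
```

```text
(417, 364) -83.8 59.4
(217, 353.5) -80.9 -53.8
(412, 345) -81.5 62.0
(209, 390) -55.4 -58.7
```

Emit:
jog_arm:
  increments:
    - [0, 0, 0.01, 2]
    - [0, 0, 0.025, 4.6]
    - [0, 0, 0.04, 4.6]
    - [0, 0, 0.05, 4.6]
    - [0.0, 0, 0.056, 4.6]
    - [-0.006, 0, 0.056, 4.6]
    - [-0.016, 0, 0.056, 4.6]
    - [-0.024, 0, 0.056, 4.6]
    - [-0.032, 0, 0.056, 4.6]
    - [-0.038, 0, 0.056, 4.6]

```text
clock: 18.3
position: [481.3, -255.2, 14.0]
ee_rot: [0.049, 0.999, -0.005, 0.004]
contact_force: [0.1, -0.5, 0.2]
gripper_width: 85.3
```

```bash
python3 st.py
```

```text
t 18.3 pos [ 481.3 -255.2   14. ] bay -95.5 3.9 F [ 0.1 -0.5  0.2] w 85.3
tool x,y angle in bay 179.8 89.8 j [-0.19  0.53 -0.46  0.02 -0.57 -1.5 ] tilt [ 0.007 -0.01 ]
```

Emit:
jog_arm:
  increments:
    - [-0.004, 0, 0, 0]
    - [-0.007, 0, 0, 0]
    - [-0.009, 0, 0, 0]
    - [-0.011, 0, 0, 0]
    - [-0.012, 0, 0, 0]
    - [-0.0125, 0, 0, 0]
    - [-0.0125, 0, 0, 0]

```text
clock: 19.18
position: [493.9, -256.4, 14.1]
ee_rot: [0.049, 0.999, -0.005, 0.004]
contact_force: [-0.8, -0.1, -0.8]
gripper_width: 85.3
```

```bash
python3 st.py
```

```text
t 19.175 pos [ 493.9 -256.4   14.1] bay -82.9 3.9 F [-0.8 -0.1 -0.8] w 85.3
tool x,y angle in bay 179.8 89.8 j [-0.18  0.54 -0.44  0.02 -0.58 -1.5 ] tilt [ 0.008 -0.01 ]
```

Emit:
jog_arm:
  increments:
    - [-0.001, 0, 0, 0]
    - [-0.002, 0, 0, 0]
    - [-0.002, 0, 0, 0]

```text
clock: 19.55
position: [494.6, -256.5, 14.1]
ee_rot: [0.049, 0.999, -0.005, 0.003]
contact_force: [-4.9, 0.7, 3.0]
gripper_width: 85.5
```

Emit:
jog_arm:
  increments:
    - [-0.001, 0, 0, 0]
    - [-0.002, 0, 0, 0]
    - [-0.002, 0, 0, 0]

```text
clock: 19.92
position: [494.6, -256.5, 14.1]
ee_rot: [0.05, 0.999, -0.004, 0.001]
contact_force: [-7.8, 1.2, 5.0]
gripper_width: 84.8
```

The panel stalled at the fence at -8 N. I'll back off, rise and look at both bay and crate.

Emit:
jog_arm:
  increments:
    - [0.006, 0, 0, 0]
    - [0.02, 0, -0.01, 0]
    - [0.025, 0.0, -0.06, 0]
    - [0.025, 0.03, -0.11, 0]
    - [0.025, 0.07, -0.16, 0]
    - [0.025, 0.11, -0.21, 0]
    - [0.025, 0.15, -0.25, 0]
    - [0.025, 0.19, -0.28, 0]
    - [0.025, 0.21, -0.3, 0]
    - [0.025, 0.21, -0.3, 0]

```text
clock: 21.18
position: [490.9, -41.3, 314.6]
ee_rot: [0.048, 0.999, -0.003, 0.004]
contact_force: [-0.4, 0.2, 0.1]
gripper_width: 85.2
```

```bash
python3 st.py; python3 - <<'E'
from h import *
s=read_state();cv2.imwrite("pics/w4.png",get_image("wrist")[:,:,::-1]);np.savez("w4.npz",ee_rot=s["ee_rot"],position=s["position"])
E
```

```text
t 21.175 pos [490.9 -41.3 314.6] bay -106.3 217.7 F [-0.4  0.2  0.1] w 85.2
tool x,y angle in bay 179.9 89.9 j [ 0.25  0.11 -0.2   0.01 -1.26 -1.92] tilt [ 0.007 -0.007]
```

View pics/w4.png

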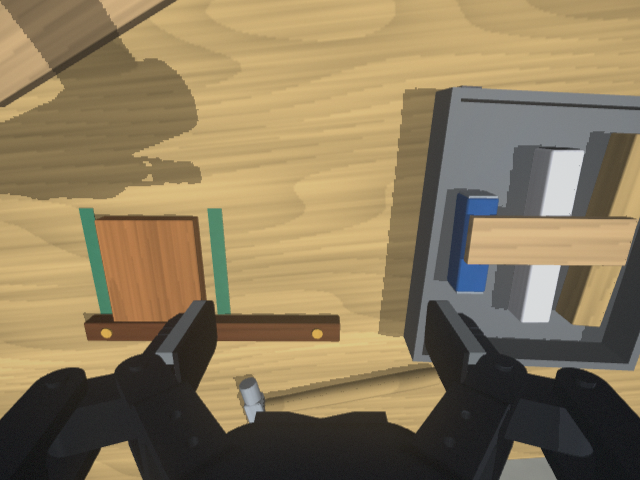

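The panel (97..200, 217..322) is flush against the fence between the tapes. In the crate, the weight's top is at (458..498,196..292), the scrap at (468..635,217..265), and the tube and batten are further right.

```bash
python3 - <<'E'
from bay import *
b=np.load("bay.npz");im=cv2.imread("pics/w4.png");cm=cam("wrist",np.load("w4.npz"));hsv=cv2.cvtColor(im,cv2.COLOR_BGR2HSV)
B=lambda p:(np.round((p-b["bay"])@b["ex"],1),np.round((p-b["bay"])@b["ey"],1))
V=hsv[:,:,2].astype(int)
print("row 260:",[tuple(hsv[260,u]) for u in range(192,214,2)])
print("col 150:",[V[v,150] for v in range(208,226,2)],[V[v,150] for v in range(314,332,2)])
c=panel(cm,im,90,215,205,322);r=rect(cm,c,22);print("panel rect",cv2.boundingRect(c),r,B(r[0]),r[3]+5.45)
k=cv2.inRange(hsv,(60,60,40),(90,255,255))
gl=[(np.where(k[v,:130])[0].max()+.5,v) for v in range(225,300)]
gr=[(190+np.where(k[v,190:240])[0].min()-.5,v) for v in range(225,300)]
for g,z in((gl,0),(gr,0)):
    P=ray(cm,g,z)[:,:2]-b["bay"];print("tape",(P@b["ey"])[::15].round(1))
# crate/weight
k=cv2.inRange(hsv,(100,120,40),(130,255,255));k[:,:430]=0
for c in big(k,3):print("blue",cv2.boundingRect(c),rect(cm,c,46))
print(cv2.resize(im[180:310,430:640],None,fx=3.5,fy=3.5).shape); cv2.imwrite("pics/w4z.png",cv2.resize(im[70:380,400:640],None,fx=1.9,fy=1.9,interpolation=cv2.INTER_CUBIC))
E
```

```text
row 260: [(np.uint8(14), np.uint8(146), np.uint8(175)), (np.uint8(14), np.uint8(145), np.uint8(174)), (np.uint8(14), np.uint8(141), np.uint8(150)), (np.uint8(15), np.uint8(138), np.uint8(98)), (np.uint8(15), np.uint8(132), np.uint8(95)), (np.uint8(18), np.uint8(116), np.uint8(139)), (np.uint8(20), np.uint8(106), np.uint8(195)), (np.uint8(20), np.uint8(105), np.uint8(191)), (np.uint8(20), np.uint8(106), np.uint8(190)), (np.uint8(20), np.uint8(108), np.uint8(191)), (np.uint8(45), np.uint8(67), np.uint8(148))]
col 150: [np.int64(199), np.int64(198), np.int64(198), np.int64(193), np.int64(96), np.int64(78), np.int64(126), np.int64(158), np.int64(156)] [np.int64(172), np.int64(173), np.int64(176), np.int64(179), np.int64(75), np.int64(107), np.int64(109), np.int64(101), np.int64(105)]
panel rect (95, 220, 106, 102) (array([ 575.78308105, -267.13589478]), np.float32(138.34418), np.float32(120.53069), np.float32(-5.428823)) (np.float64(-0.3), np.float64(1.0)) 0.021176815
tape [-73.2 -73.2 -73.2 -73.2 -73.2]
tape [72.6 73.3 72.6 73.3 72.7]
blue (455, 199, 43, 93) (array([569.78753662, 129.29145813]), np.float32(112.575165), np.float32(35.097862), np.float32(-5.6792603))
(455, 735, 3)
```

View pics/w4z.png

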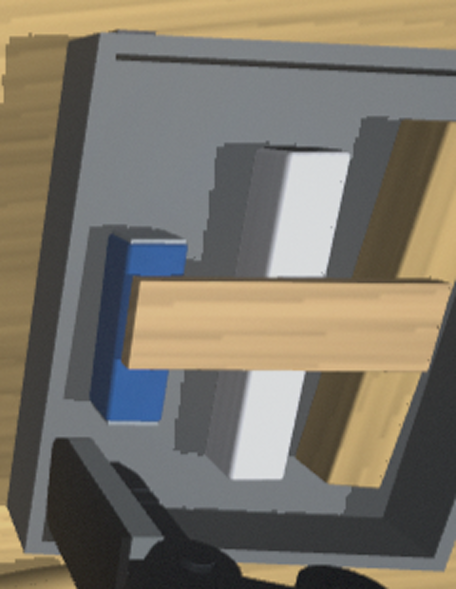

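```bash
python3 - <<'E'
from h import *
cm=cam("wrist",np.load("w4.npz"))
def f(n,q,z):
    P=ray(cm,np.array(q)/1.9+[400,70],z)[:,:2];print(n,P.round(1).tolist(),"c",P.mean(0).round(1),"edges",np.linalg.norm(np.roll(P,-1,0)-P,axis=1).round(1),[round(float(np.degrees(np.arctan2(*(v[::-1]))))) if 0 else np.degrees(np.arctan2(v[1],v[0])).round(1) for v in (np.roll(P,-1,0)-P)])
f("weight",[(130,240),(187,241),(160,424),(107,422)],46)
f("scrap",[(134,280),(449,283),(430,371),(128,369)],58)
f("tube",[(262,151),(349,152),(284,479),(230,479)],46)
f("cratewall outer left/top rim",[(70,38),(100,32),(50,545),(25,550)],56)
f("rim inner-near",[(118,57),(456,73),(442,560),(55,508)],56)
f("rim2",[(100,32),(456,49)],56)
E
```

```text
weight [[509.3, 119.4], [513.1, 152.4], [630.4, 141.6], [625.9, 108.2]] c [569.7 130.4] edges [ 33.2 117.8  33.8 117.1] [np.float64(83.5), np.float64(-5.2), np.float64(-97.7), np.float64(174.5)]
scrap [[530.2, 117.7], [549.1, 297.3], [603.5, 295.2], [585.3, 115.7]] c [567.  206.5] edges [180.6  54.5 180.4  55.2] [np.float64(84.0), np.float64(-2.2), np.float64(-95.8), np.float64(178.0)]
tube [[465.5, 191.3], [470.7, 239.6], [677.8, 223.5], [674.6, 188.6]] c [572.2 210.7] edges [ 48.6 207.7  35.1 209.1] [np.float64(83.9), np.float64(-4.5), np.float64(-95.3), np.float64(179.2)]
cratewall outer left/top rim [[396.6, 81.5], [395.2, 97.0], [707.0, 68.9], [709.4, 52.4]] c [552.1  75. ] edges [ 15.5 313.   16.6 314.1] [np.float64(95.2), np.float64(-5.1), np.float64(-81.7), np.float64(174.7)]
rim inner-near [[408.4, 106.5], [433.5, 283.5], [742.4, 326.3], [679.1, 72.3]] c [565.8 197.1] edges [178.7 311.9 261.7 272.9] [np.float64(81.9), np.float64(7.9), np.float64(-104.0), np.float64(172.8)]
rim2 [[395.2, 97.0], [421.4, 281.5]] c [408.3 189.2] edges [186.3 186.3] [np.float64(81.9), np.float64(-98.1)]
```

```bash
python3 - <<'E'
from h import *
cm=cam("top")
P=ray(cm,np.array([(70,53),(333,91),(290,396),(17,356)])/2.5+[190,130],56)[:,:2]
print(P.round(1),P.mean(0),np.linalg.norm(np.roll(P,-1,0)-P,axis=1))
for v in np.roll(P,-1,0)-P: print(np.degrees(np.arctan2(v[1],v[0])))
E
python3 mv.py 511.8 211.8 53
```

```text
[[743.3 326.4]
 [704.1  54.3]
 [389.6  96.1]
 [428.2 370.6]] [566.29755433 211.84753383] [274.85258411 317.18059827 277.23381193 318.17788128]
-98.20428347140826
172.43299476367872
82.005451388764
-7.997479699432803
tool shift mm [  4.3 256.6 258.2] z axis [ 0.003 -0.007 -1.   ] yaw y 84.4 j [ 0.25   0.11  -0.202  0.008 -1.257 -1.921]
```

The crate is at (566,212), turned -8°. The weight's centre sits about 15 mm towards its +x, so pushing the scrap about 90 mm towards the robot gives more clearance. I'll come down on the far side of the scrap with open fingers.

```bash
python3 mv.py 623 209 54
```

```text
tool shift mm [-106.7  264.6  257.6] z axis [ 0.003 -0.007 -1.   ] yaw y 84.4 j [ 0.25   0.11  -0.202  0.008 -1.257 -1.921]
```

Emit:
jog_arm:
  increments:
    - [-0.015, 0.04, 0.02, 0]
    - [-0.04, 0.09, 0.05, 0]
    - [-0.06, 0.14, 0.08, 0]
    - [-0.08, 0.19, 0.11, 0]
    - [-0.1, 0.23, 0.14, 0]
    - [-0.107, 0.255, 0.17, 0]
    - [-0.107, 0.265, 0.2, 0]
    - [-0.107, 0.265, 0.225, 0]
    - [-0.107, 0.265, 0.235, 0]
    - [-0.107, 0.265, 0.235, 0]
  hand: 1

```text
clock: 22.48
position: [623.0, 208.3, 75.7]
ee_rot: [0.049, 0.999, -0.004, 0.001]
contact_force: [0.2, -0.6, 0.2]
gripper_width: 85.2
```

```bash
python3 mv.py 623 209 54; python3 - <<'E'
from h import *
s=read_state();cv2.imwrite("pics/w5.png",get_image("wrist")[:,:,::-1]);np.savez("w5.npz",ee_rot=s["ee_rot"],position=s["position"])
E
```

```text
tool shift mm [ 0.1  0.8 21.7] z axis [ 0.002 -0.009 -1.   ] yaw y 84.3 j [ 0.572  0.593 -0.114  0.011 -0.867 -2.249]
```

View pics/w5.png

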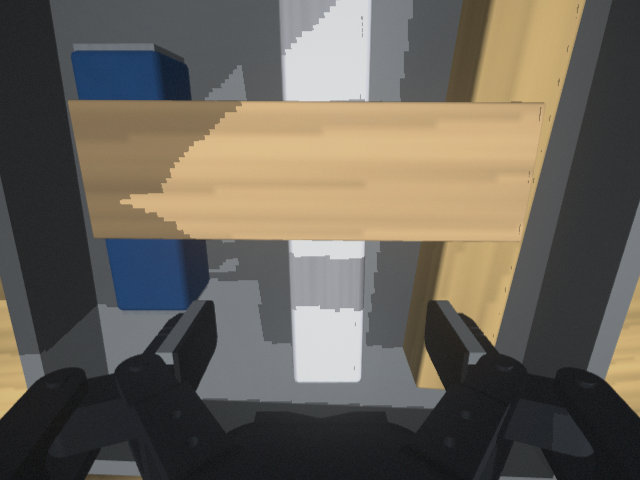

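The scrap's far edge (row 239) runs parallel to the finger line, and the fingers stand clear between the bars. Lowering and pushing.

Emit:
jog_arm:
  increments:
    - [0, 0, 0.01, 0]
    - [0, 0, 0.02, 0]
    - [0, 0, 0.0215, 0]
    - [0.006, 0, 0.0215, 0]
    - [0.014, 0, 0.0215, 0]
    - [0.022, 0, 0.0215, 0]
    - [0.03, 0, 0.0215, 0]
    - [0.04, 0, 0.0215, 0]
    - [0.05, 0, 0.0215, 0]
    - [0.05, 0, 0.0215, 0]

```text
clock: 23.78
position: [572.9, 213.6, 55.2]
ee_rot: [0.049, 0.999, -0.004, 0.002]
contact_force: [-0.7, -0.1, 0.1]
gripper_width: 85.4
```

```bash
python3 mv.py 623 209 54; python3 - <<'E'
from h import *
s=read_state();cv2.imwrite("pics/w6.png",get_image("wrist")[:,:,::-1]);np.savez("w6.npz",ee_rot=s["ee_rot"],position=s["position"])
E
```

```text
tool shift mm [-50.3   0.4   1.4] z axis [ 0.003 -0.008 -1.   ] yaw y 84.4 j [ 0.625  0.556 -0.255  0.012 -0.762 -2.302]
```

View pics/w6.png

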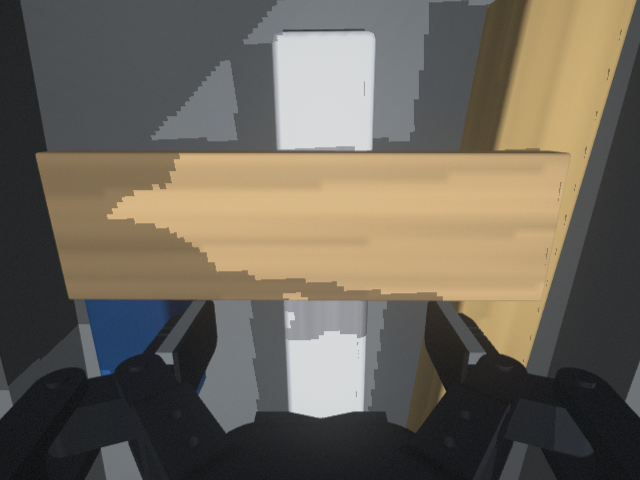

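The scrap's edge (row 299) is at the fingers and moving straight. Continuing 55 mm.

Emit:
jog_arm:
  increments:
    - [0.008, 0, 0, 0]
    - [0.016, 0, 0, 0]
    - [0.025, 0, 0, 0]
    - [0.034, 0, 0, 0]
    - [0.042, 0, 0, 0]
    - [0.049, 0, 0, 0]
    - [0.054, 0, 0, 0]
    - [0.055, 0, 0, 0]
    - [0.045, 0, 0, 0]
    - [0.04, 0, -0.04, 0]

```text
clock: 25.08
position: [532.4, 216.4, 92.3]
ee_rot: [0.049, 0.999, -0.006, -0.001]
contact_force: [1.3, 0.4, -0.6]
gripper_width: 85.3
```

```bash
python3 mv.py 560 131 200
```

```text
tool shift mm [ -35.6  -83.6 -106.7] z axis [-0.003 -0.012 -1.   ] yaw y 84.3 j [ 0.672  0.461 -0.312  0.011 -0.807 -2.349]
```

Emit:
jog_arm:
  increments:
    - [0, 0, -0.03, 0]
    - [-0.005, -0.02, -0.07, 0]
    - [-0.015, -0.05, -0.1, 0]
    - [-0.025, -0.075, -0.107, 0]
    - [-0.035, -0.084, -0.107, 0]
    - [-0.035, -0.084, -0.107, 0]
  hand: 0.3

```text
clock: 25.82
position: [559.8, 130.2, 199.3]
ee_rot: [0.05, 0.999, -0.006, -0.002]
contact_force: [-0.0, 0.2, -1.1]
gripper_width: 55.5
```

```bash
python3 mv.py 560 131 200; python3 st.py; python3 - <<'E'
from h import *
s=read_state();cv2.imwrite("pics/w7.png",get_image("wrist")[:,:,::-1]);np.savez("w7.npz",ee_rot=s["ee_rot"],position=s["position"])
E
```

```text
tool shift mm [-0.1  0.8 -0.7] z axis [-0.005 -0.013 -1.   ] yaw y 84.2 j [ 0.515  0.343 -0.189  0.01  -1.049 -2.191]
t 25.825 pos [559.8 130.2 199.3] bay -54.0 395.0 F [-0.   0.2 -1.1] w 55.5
tool x,y angle in bay 179.7 89.7 j [ 0.51  0.34 -0.19  0.01 -1.05 -2.19] tilt [-0.005 -0.013]
```

View pics/w7.png

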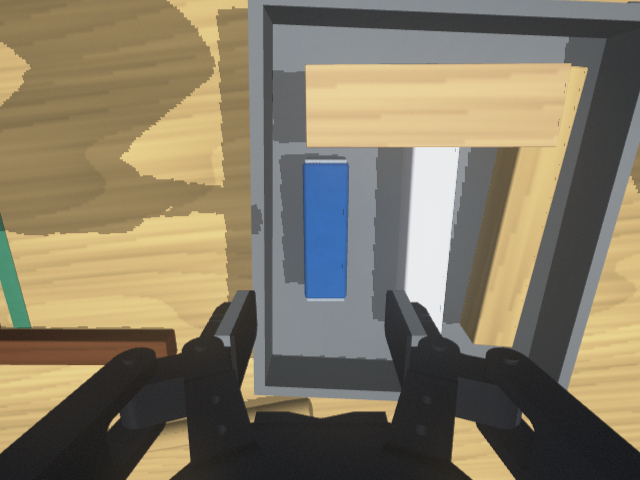

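The scrap (306..570, 65..147) is now clear of the weight, and the weight's whole top is visible at (304..348, 159..300). The crate is otherwise undisturbed.

```bash
python3 - <<'E'
from h import *
s=np.load("w7.npz");cm=cam("wrist",s)
P=ray(cm,[(304.5,159.5),(348.5,159.5),(345.5,300),(306.5,300)],46)
print(P.round(1),P[:,:2].mean(0),np.linalg.norm(np.roll(P,-1,0)-P,axis=1))
im=cv2.imread("pics/w7.png");hsv=cv2.cvtColor(im,cv2.COLOR_BGR2HSV)
k=cv2.inRange(hsv,(100,120,40),(130,255,255));k[:,:290]=0;k[:,360:]=0
c=big(k)[0];r=rect(cm,c,46);print(cv2.boundingRect(c),r)
E
```

```text
[[508.8 120.7  46. ]
 [512.1 154.   46. ]
 [629.8 142.3  46. ]
 [626.7 108.9  46. ]] [569.33006156 131.47368446] [ 33.5265482  118.29683094  33.48874846 118.48595424]
(303, 164, 45, 134) (array([569.53375244, 130.6091156 ]), np.float32(112.26164), np.float32(35.143703), np.float32(-5.611637))
```

```bash
python3 mv.py 569.5 131 60;python3 mv.py 569.5 131 29
```

```text
tool shift mm [-10.5   3.2 139.1] z axis [-0.005 -0.013 -1.   ] yaw y 84.3 j [ 0.516  0.343 -0.19   0.01  -1.049 -2.191]
tool shift mm [-10.6   3.6 170.1] z axis [-0.005 -0.013 -1.   ] yaw y 84.3 j [ 0.516  0.343 -0.19   0.01  -1.049 -2.191]
```

Emit:
jog_arm:
  increments:
    - [-0.005, 0.002, 0.03, 0]
    - [-0.0105, 0.003, 0.075, 0]
    - [-0.0105, 0.003, 0.11, 0]
    - [-0.0105, 0.003, 0.13, 0]
    - [-0.0105, 0.0032, 0.139, 0]
    - [-0.0105, 0.0032, 0.139, 0]
  hand: 0.15

```text
clock: 26.62
position: [569.2, 131.5, 59.5]
ee_rot: [0.049, 0.999, -0.007, -0.003]
contact_force: [0.5, 0.7, -0.5]
gripper_width: 48.9
```

```bash
python3 mv.py 569.5 131 29; python3 - <<'E'
from h import *
s=read_state();print(s["contact_force"],s["gripper_width"]);cv2.imwrite("pics/w8.png",get_image("wrist")[:,:,::-1])
E
```

```text
tool shift mm [-0.4  0.  30.5] z axis [-0.006 -0.014 -1.   ] yaw y 84.3 j [ 0.508  0.518 -0.316  0.013 -0.748 -2.188]
[ 0.46705829  0.68809617 -0.46978246] 48.90683833097833
```

View pics/w8.png

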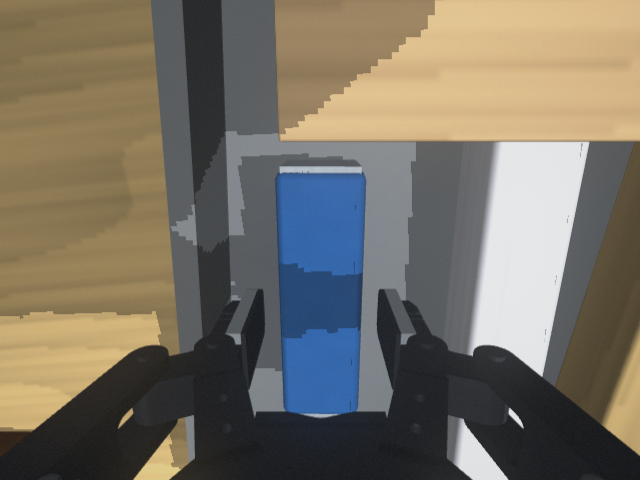

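The weight (278..363) is centred between the pads. Lowering to the grasp.

Emit:
jog_arm:
  increments:
    - [0, 0, 0.01, 0]
    - [0, 0, 0.02, 0]
    - [0, 0, 0.027, 0]
    - [0, 0, 0.03, 0]
    - [0, 0, 0.03, 0]

```text
clock: 27.3
position: [569.6, 131.1, 30.1]
ee_rot: [0.049, 0.999, -0.007, -0.002]
contact_force: [0.9, -0.1, 0.3]
gripper_width: 49.1
```

Emit:
jog_arm:
  increments:
    - [0, 0, 0, 0]
    - [0, 0, 0, 0]
    - [0, 0, 0, 0]
    - [0, 0, 0, 0]
    - [0, 0, 0, 0]
  hand: -1

```text
clock: 27.92
position: [569.9, 131.2, 30.6]
ee_rot: [0.049, 0.999, -0.007, -0.002]
contact_force: [-0.6, -0.8, 4.6]
gripper_width: 35.1
```

Emit:
jog_arm:
  increments:
    - [0, 0, -0.005, 0]
    - [0, 0, -0.015, 0]
    - [0, 0, -0.03, 0]
    - [0, 0, -0.05, 0]
    - [0, 0, -0.075, 0]
    - [0, 0, -0.1, 0]
    - [0, 0, -0.12, 0]
    - [0, 0, -0.13, 0]
    - [0, 0, -0.13, 0]

```text
clock: 29.05
position: [570.5, 133.0, 161.3]
ee_rot: [0.049, 0.999, -0.006, -0.001]
contact_force: [-0.8, 0.2, -6.6]
gripper_width: 35.0
```

```bash
python3 st.py; python3 mv.py 576 -267.5 120; python3 - <<'E'
from h import *
s=read_state();np.savez("w9.npz",ee_rot=s["ee_rot"],position=s["position"]);cv2.imwrite("pics/w9.png",get_image("wrist")[:,:,::-1]);cv2.imwrite("pics/s9.png",get_image("scene")[:,:,::-1])
E
```

```text
t 29.05 pos [570.5 133.  161.3] bay -43.6 398.8 F [-0.8  0.2 -6.6] w 35.0
tool x,y angle in bay 179.8 89.8 j [ 0.51  0.4  -0.21  0.01 -0.97 -2.19] tilt [-0.003 -0.012]
tool shift mm [ -45.1 -397.5   46.1] z axis [-0.003 -0.012 -1.   ] yaw y 84.3 j [ 0.51   0.396 -0.212  0.011 -0.971 -2.186]
```

View pics/w9.png

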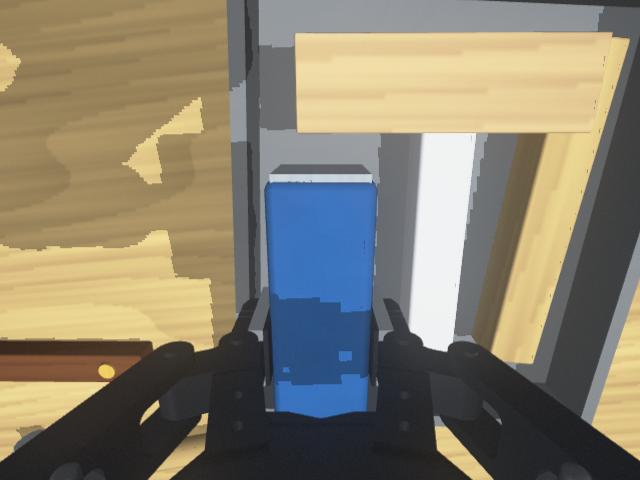

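View pics/s9.png

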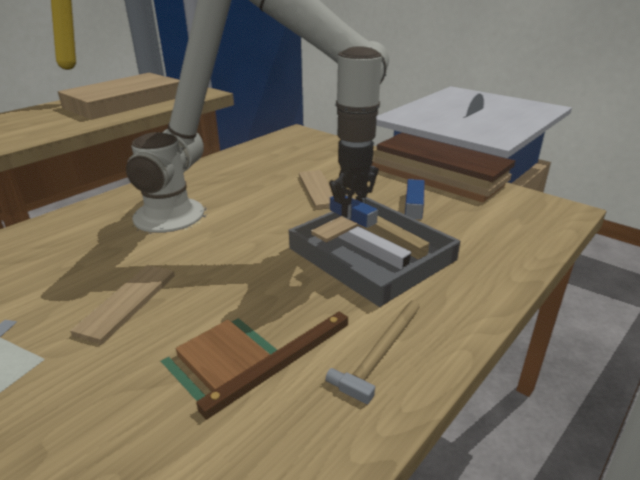

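The weight is lifted and level in the grip (6.6 N, about 0.67 kg). The scrap, tube and batten are still in the crate and the panel is in the bay.

```bash
python3 - <<'E'
from h import *
s=np.load("w9.npz");cm=cam("wrist",s);Rm=R.from_quat(s["ee_rot"]).as_matrix()
for uv in [(269,174.5),(373,174.5)]:
    P=ray(cm,uv,177);print((Rm.T@(P[0]-s["position"])).round(1))
E
```

```text
[ 59.9 -16.1 -15.4]
[ 60.   15.5 -15.8]
```

Emit:
jog_arm:
  increments:
    - [-0.002, -0.02, 0, 0]
    - [-0.006, -0.06, 0, 0]
    - [-0.012, -0.11, 0, 0]
    - [-0.02, -0.165, 0, 0]
    - [-0.026, -0.22, 0, 0]
    - [-0.032, -0.275, 0.0, 0]
    - [-0.038, -0.325, 0.01, 0]
    - [-0.043, -0.365, 0.02, 0]
    - [-0.045, -0.39, 0.03, 0]
    - [-0.045, -0.3975, 0.035, 0]

```text
clock: 30.4
position: [573.1, -269.9, 127.9]
ee_rot: [0.051, 0.999, -0.006, -0.005]
contact_force: [0.4, 1.3, -6.4]
gripper_width: 35.1
```

Emit:
jog_arm:
  increments:
    - [0, 0, 0, 0]
    - [0, 0, 0, 0]

```text
clock: 30.65
position: [572.9, -269.3, 127.8]
ee_rot: [0.051, 0.999, -0.006, -0.005]
contact_force: [0.3, 0.6, -6.5]
gripper_width: 35.4
```

```bash
python3 st.py; python3 mv.py 575.8 -267.3 44; python3 - <<'E'
from h import *
s=read_state();np.savez("w10.npz",ee_rot=s["ee_rot"],position=s["position"]);cv2.imwrite("pics/w10.png",get_image("wrist")[:,:,::-1])
E
```

```text
t 30.65 pos [ 572.9 -269.3  127.8] bay -3.0 -1.5 F [ 0.3  0.6 -6.5] w 35.4
tool x,y angle in bay 179.6 89.6 j [-0.18  0.5  -0.13  0.02 -0.95 -1.5 ] tilt [-0.01  -0.012]
tool shift mm [-3.5  3.4 83.7] z axis [-0.01  -0.012 -1.   ] yaw y 84.2 j [-0.178  0.502 -0.13   0.017 -0.946 -1.505]
```

View pics/w10.png

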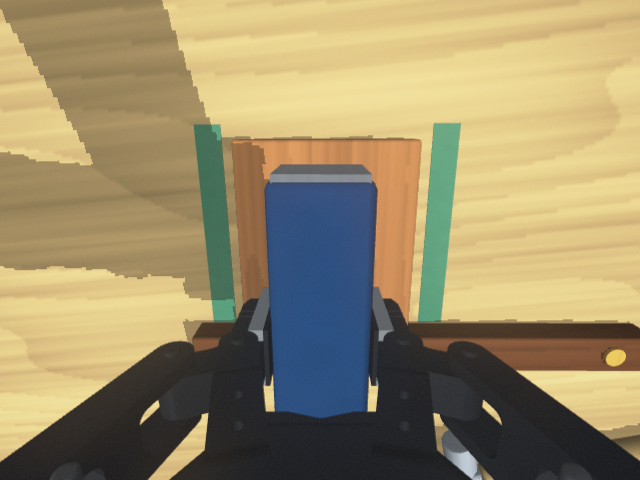

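The weight is over the panel (233..420 wide) between the tapes. Lowering to just above it, slowly at the end.

Emit:
jog_arm:
  increments:
    - [-0.001, 0.001, 0.015, 0]
    - [-0.003, 0.003, 0.035, 0]
    - [-0.0035, 0.0035, 0.055, 0]
    - [-0.0035, 0.0035, 0.066, 0]
    - [-0.0035, 0.0035, 0.073, 0]
    - [-0.0035, 0.0035, 0.078, 0]
    - [-0.0035, 0.0035, 0.08, 0]
    - [-0.0035, 0.0035, 0.081, 0]
    - [-0.0035, 0.0035, 0.081, 0]

```text
clock: 31.82
position: [576.5, -267.2, 47.4]
ee_rot: [0.051, 0.999, -0.007, -0.004]
contact_force: [0.8, -0.4, -5.8]
gripper_width: 35.2
```

```bash
python3 st.py
```

```text
t 31.825 pos [ 576.5 -267.2   47.4] bay 0.4 1.0 F [ 0.8 -0.4 -5.8] w 35.2
tool x,y angle in bay 179.6 89.6 j [-0.17  0.6  -0.2   0.02 -0.78 -1.51] tilt [-0.009 -0.013]
```

Emit:
jog_arm:
  increments:
    - [0, 0, 0.001, 0]
    - [0, 0, 0.002, 0]
    - [0, 0, 0.003, 0]
    - [0, 0, 0.0035, 0]
    - [0, 0, 0.0035, 0]

```text
clock: 32.45
position: [576.4, -267.2, 43.8]
ee_rot: [0.051, 0.999, -0.006, -0.004]
contact_force: [0.1, -0.5, -5.9]
gripper_width: 35.6
```

Emit:
jog_arm:
  increments:
    - [0, 0, 0.001, 0]
    - [0, 0, 0.0015, 0]
    - [0, 0, 0.0015, 0]

```text
clock: 32.83
position: [576.5, -267.2, 42.8]
ee_rot: [0.051, 0.999, -0.007, -0.004]
contact_force: [-1.5, 0.6, -3.1]
gripper_width: 35.6
```

Contact has begun (the load fell from -5.9 to -3.1 N). A little further, then release.

Emit:
jog_arm:
  increments:
    - [0, 0, 0.0005, 0]
    - [0, 0, 0.001, 0]
    - [0, 0, 0.001, 0]

```text
clock: 33.2
position: [576.5, -267.3, 42.7]
ee_rot: [0.05, 0.999, -0.007, -0.004]
contact_force: [-4.2, 1.9, 5.3]
gripper_width: 35.0
```

Emit:
jog_arm:
  increments:
    - [0, 0, 0, 0]
    - [0, 0, 0, 0]
    - [0, 0, 0, 0]
  hand: 0.1

```text
clock: 33.58
position: [577.0, -267.4, 42.7]
ee_rot: [0.05, 0.999, -0.007, -0.003]
contact_force: [0.3, 0.4, -0.7]
gripper_width: 47.5
```

Emit:
jog_arm:
  increments:
    - [0, 0, -0.01, 0]
    - [0, 0, -0.03, 0]
    - [0, 0, -0.06, 0]
    - [0, 0, -0.1, 0]
    - [0.0, 0, -0.15, 0]
    - [0.02, 0, -0.19, 0]
    - [0.04, 0, -0.23, 0]
    - [0.04, 0, -0.25, 0]
    - [0.04, 0, -0.25, 0]
    - [0.04, 0, -0.25, 0]

```text
clock: 34.83
position: [538.6, -259.8, 291.9]
ee_rot: [0.05, 0.999, -0.006, -0.004]
contact_force: [0.4, 0.3, 0.1]
gripper_width: 46.9
```

```bash
python3 st.py; python3 - <<'E'
from bay import *
b=np.load("bay.npz")
s=read_state();im=get_image("wrist")[:,:,::-1].copy();cv2.imwrite("pics/w11.png",im);np.savez("w11.npz",ee_rot=s["ee_rot"],position=s["position"]);cv2.imwrite("pics/s11.png",get_image("scene")[:,:,::-1]);cv2.imwrite("pics/t11.png",get_image("top")[:,:,::-1])
E
```

```text
t 34.825 pos [ 538.6 -259.8  291.9] bay -38.0 4.7 F [0.4 0.3 0.1] w 46.9
tool x,y angle in bay 179.7 89.7 j [-0.17  0.31  0.01  0.01 -1.27 -1.5 ] tilt [-0.009 -0.012]
```

View pics/w11.png

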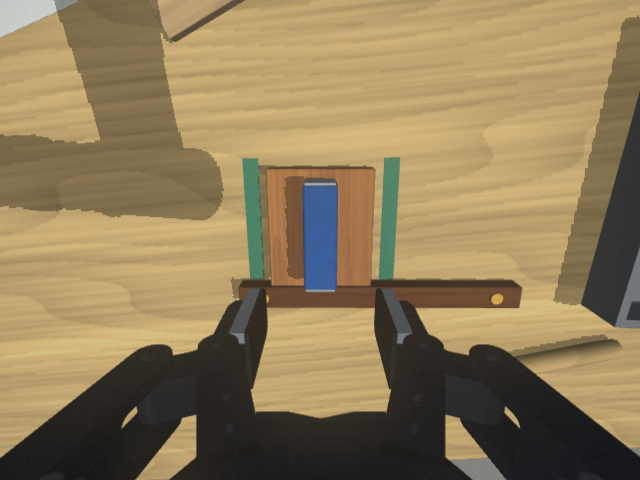

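View pics/s11.png

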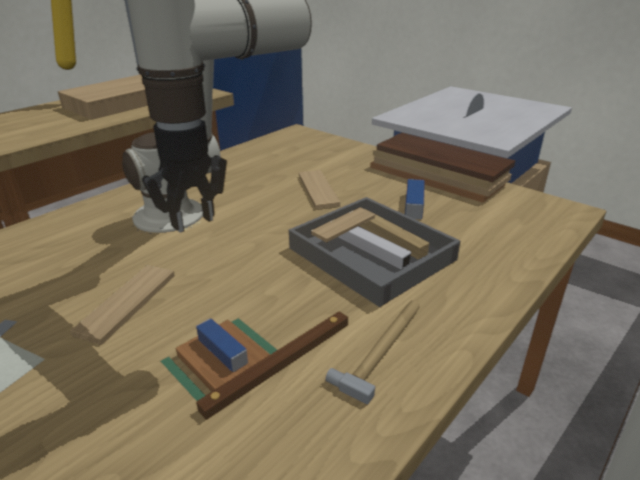

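The weight lies at (304..337,183..292) on the panel (266..375,167..286), which is flush at the fence between the tapes. The scene view shows all offcuts in the crate and the hammer where it was. One last numeric check.

```bash
python3 - <<'E'
from bay import *
b=np.load("bay.npz");cm=cam("wrist",np.load("w11.npz"));hsv=cv2.cvtColor(cv2.imread("pics/w11.png"),cv2.COLOR_BGR2HSV)
B=lambda p:(np.round((p-b["bay"])@b["ex"],1),np.round((p-b["bay"])@b["ey"],1))
P=ray(cm,[(266,169),(375,169),(371.5,286),(271.5,286)],22)[:,:2]
print("panel",[B(p) for p in P],B(P.mean(0)))
k=cv2.inRange(hsv,(100,120,40),(130,255,255));k[:,:295]=0;k[:,350:]=0
r=rect(cm,big(k)[0],58);print("weight",B(r[0]),r[1:3],r[3]+5.45)
# scrap / crate in top view vs crate frame; hammer compare
a=cv2.imread("pics/top0.png");t=cv2.imread("pics/t11.png")
print("hammer diff",cv2.absdiff(a[118:156,305:418],t[118:156,305:418]).max(),cv2.absdiff(a[118:156,305:418],t[118:156,305:418]).mean())
cv2.imwrite("pics/t11z.png",cv2.resize(t[110:290,190:500],None,fx=2.5,fy=2.5))
E
```

```text
panel [(np.float64(-69.2), np.float64(-58.5)), (np.float64(-68.7), np.float64(60.2)), (np.float64(69.9), np.float64(61.3)), (np.float64(70.0), np.float64(-58.8))] (np.float64(0.5), np.float64(1.1))
weight (np.float64(-0.1), np.float64(-0.0)) (np.float32(112.049126), np.float32(34.675503)) 0.38839245
hammer diff 98 10.075687005123427
```

View pics/t11z.png

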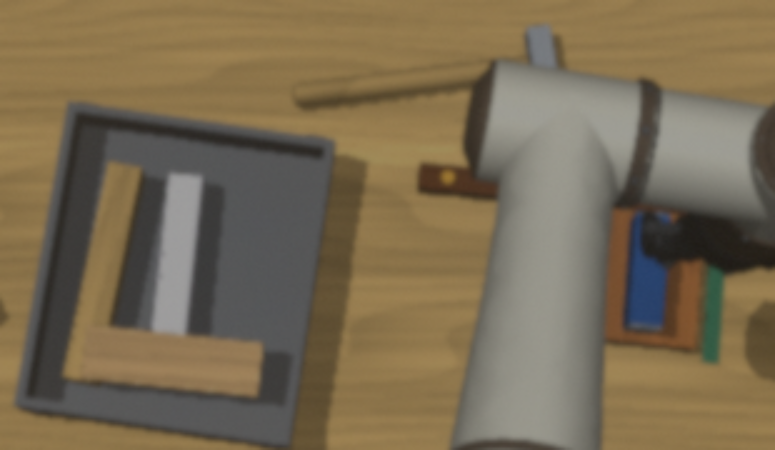

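The hammer "difference" is only the arm covering its head in the top view. The handle lies where it was, and the scrap, tube and batten are in the crate. All checks agree, so I'm handing in.

```bash
python3 -c "
from bench import *
print(job_done())"
```

```text
the job is handed in; nothing more can be done
None
```

The job is handed in at about 35 s of the 72 s allowed; no verdict came back, but my last checks put every item within its limits.

**What I did**
- I pushed the panel along the fence with the open fingers, then square up to the fence until it stalled at about 8 N.
- I slid the scrap about 90 mm towards the robot, off the weight.
- I gripped the weight (35 mm opening, about 0.67 kg), lifted it clear, lowered it until it touched the panel, and released it.

**Last checks**

| Item | Measured |
|---|---|
| Panel centre in the bay | (0.5, 1.1) mm, square to within about 0.02 rad |
| Weight centre in the bay | (-0.1, 0.0) mm, so about 1 mm from the panel's centre |
| Scrap, tube and batten | in the crate, seen in the top and scene views |
| Robot | hand lifted well clear, force about zero |

**What went wrong or disagreed**
- **Joint 6:** an early turn ran it into its range stop and tilted the tool by about 0.12 rad. I removed the tilt in the air, which cost about 8 s; about 0.01 rad was left for the rest of the job.
- **Hammer:** my picture comparison showed a difference because the arm covered the hammer's head in the top view. The handle and the scene view show it where it was.

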